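Dock the crucible carrier on its twin pins

TASK

Pick up the white crucible carrier by its handle and fit its two bores over the two steel pins of the blue loading dock, feeling gently for the pins without forcing it, until it lies flat on the deck. Then slide the orange-knobbed bolt fully home over its edge and let go, leaving the other things on the bench alone.

Things in the scene. Friction and masses are not known exactly. Their poses are not given: they have to be found in the camera images.
- carrier: Loose crucible carrier, 0.2-0.4 kg: white plate 80 (x) x 200 (y) x 10 mm (z), flat on the bench; origin: centre of underside. Two 13 mm through bores at x=0, y=+-62 mm. Four glass crucibles fixed in it at x=+-24, y=+-43 mm: 24 mm wide, tops 38 mm above the underside. Same if turned half round.
- carrier_handle (a point): Centre of the bar of the carrier's bridge handle, 35 mm above its underside, carrier's axes. Bar 14 mm wide (x), 50 mm long (y), 22 mm high (24 to 46 mm above the underside). Pinch from above, fingers closing along the carrier's x.
- dock_deck (a point): Point on the bright flat deck of the dock, z up, 40 mm above the bench; x points from bolt to pins, y along the row of pins. The seated carrier's underside lies on the deck, its y along the deck's y (either way round), its centre at deck x=0, y=c (see pin_slot).
- pin_slot (a point): Mid-point of the slot of the black pin bar, on the deck (same point as dock_deck). Two steel pins, 10 mm thick, 16 mm high, top 2 mm chamfered 45 deg to a 6 mm flat, stand at deck x=0, y=c+62 and c-62 mm. The bar is clamped anywhere in its slot: c is from -14 to +14 mm and NOT MEASURED (roughly visible in pictures); find it by feel. The bar stays put under normal forces.
- dock: The fixed loading dock with pins and bolt: dark blue box 40 mm high. Origin on the bench under dock_deck, same axes. It spans x from -95 to +55 mm, y +-130 mm. Black bolt guides on the deck, 18 mm high, span x -91 to -51 mm, y +-26 mm.
- bolt (a joint): Hold-down bolt: 0 = open, 0.024 m = fully home; slides along deck +x, friction about 2.5 N, hard stops, stays where left. Flat steel tongue 24 mm wide, underside 12 and top 18 mm above the deck, front edge at deck x=-46 mm open, -22 mm home: it passes over the edge of a carrier lying flat, strikes one that does not.
- bolt_knob (a point): Centre of the top of the bolt's orange upright knob, 18 mm diameter, 30 mm tall, its top 48 mm above the deck; at deck x=-78 mm, y=0 when open. Push or pinch it to slide the bolt.
- beaker: Bystander, leave alone: glass beaker, 64 mm wide, 85 mm high. Origin at its underside centre.
- wash_bottle: Bystander, leave alone: white bottle with red cap, 60 mm wide, 150 mm high. Origin at its underside centre.
- reagent_jar: Bystander, leave alone: amber jar with black cap, 60 mm wide, 90 mm high. Origin at its underside centre.
- brush: Bystander, leave alone: hand brush lying flat. Origin at its underside.
- gasket: Bystander, leave alone: black rubber ring, 44 mm wide, 12 mm high. Origin at its underside centre.
- spare_crucible: Bystander, leave alone: small white ceramic crucible, 36 mm wide, 40 mm high. Origin at its underside centre.
There are look-alikes about, which are no part of the job. Leave any purple or yellow look-alike of the carrier alone.

How it is judged:
On the way, in this order (a step that is already met when the one before it is completed fails the run):
1. the carrier lies flat on the deck with both pins in its bores, the bolt still open (z of carrier in the frame of dock_deck between -0.0025 and 0.0025 m and x of carrier in the frame of dock_deck between -0.005 and 0.005 m and y of carrier in the frame of dock_deck between -0.018 and 0.018 m and angle between the y axis of carrier and the y axis of dock_deck, either way round below 0.06 rad and angle between carrier's own z axis and vertical below 0.03 rad and value of joint bolt below 0.01 m), for 0.2 s.
2. the bolt is slid home over the carrier (value of joint bolt above 0.02 m), for 0.2 s.
At the end, for the whole second after the job is handed in: The carrier lies at rest on both pins, underside within 2.5 mm of the deck, tilted less than 0.03 rad, turned less than 0.06 rad from the row of pins, centre within 5 mm in deck x and 18 mm in deck y; the bolt is at least 20 of its 24 mm home (z of carrier in the frame of dock_deck between -0.0025 and 0.0025 m and x of carrier in the frame of dock_deck between -0.005 and 0.005 m and y of carrier in the frame of dock_deck between -0.018 and 0.018 m and angle between the y axis of carrier and the y axis of dock_deck, either way round below 0.06 rad and angle between carrier's own z axis and vertical below 0.03 rad and value of joint bolt above 0.02 m and linear speed of carrier below 0.02 m/s); the robot touches nothing.
It fails at once if the carrier is forced against the dock, its pins or its bolt with more than 40 N while it is still more than 4 mm off the deck (contact force between carrier and dock above 40 N and z of carrier in the frame of dock_deck between 0.004 and 0.05 m).
It fails at once if a bystander is moved more than 30 mm (distance of any of beaker, wash_bottle, reagent_jar, brush, gasket, spare_crucible from where it was at the start of the episode above 0.03 m).
It also fails if it takes over 67 s, if anything falls off the work surface, if the arm or the gripper's body presses on something with over 40 N, if the wrist force passes 120 N, or if a joint passes its speed limit or range.

ROBOT

A 6-joint arm with a two-finger parallel gripper is mounted at the origin on the work surface. World frame = base frame: x ahead of the robot, y to its left, z up, the work surface at z = 0. Lengths are in m, angles in rad, forces in N, time in s.
With the tool pointing down it reaches from about 0.25 to 0.775 m from the base axis. Payload 4 kg.
Tool frame: the origin (TCP) lies at the very end of the fingers, on their centre line; the grasp point (between the pads) lies 19 mm behind it (robot.hold_point_z is the distance from the TCP to the grasp point, in m); z points along the fingers, y is the line along which they close (so a half turn about z gives the same grasp; the last joint's range is limited). The gripper opens to 94 mm and grips with 3 to 60 N. Pads are 16 mm wide; open, the fingers measure 119 mm over their backs; the gripper's body (75 mm by 177 mm) begins 78 mm behind the grasp point.
Start: joints at [-1.239, 0.087, 1.371, -0, 1.684, -0.103], TCP at [0.232, -0.499, 0.206] pointing down, gripper open.
Joint ranges: [-3.1, 3.1], [-0.76, 2.03], [0.27, 2.55], [-1.08, 4.22], [0.17, 2.65], [-2.57, 2.57]. Speed limits (rad/s): [2.79, 2.79, 3.14, 3.14, 3.14, 3.14].

INTERFACE

Orientations are given as [roll, pitch, yaw] about the fixed x, y, z axes, in that order (R = Rz(yaw) Ry(pitch) Rx(roll)).
In Python, from bench import robot gives the robot as it stands.
- The arm moves only by the tool carry_out, never from a script. Its argument "steps" is a list of rows, each a list of 3 entries, a list of its own where there are three numbers: the shift along the tool's x, y, z in m, then the turn about the tool's z in units of 10 degrees (1.0 is 10 degrees), then the closure, from -1 (fully open) to 1 (shut). In form: [[[tx, ty, tz], roll, jaw], ...]. A call has 1 to 10 rows; each row is the pose to reach, as a shift and turn from the pose commanded when the call began, along the tool's axes at that moment; what a row does not reach only later rows make up. A row lasts 1/8 s, in which the tool goes at most 62.5 mm and 10.7 degrees, less where a joint would pass 70% of its speed; a pose out of reach is approached as far as the arm can. A call with a gripper value outside its range is refused whole. The fingers move at their own pace and stop on an object; the grip force is fixed at half the most. Time passes only in rows, so rows that repeat a pose let the fingers close. It gives the time, the measured TCP pose, the force, the opening and the grip force at its end, in the units of the state.
- robot.get_obs(): the state, without advancing time (a new reading comes with each control period).
- robot.snapshot(name): name is "scene" or "side" or "wrist"; returns a dict with "image" (400x640x3 uint8, red, green, blue), "z_map" (400x640 float32, m along the optical axis (not along the pixel's ray), 0 where there is no reading), "mtx" (3x3 intrinsics, pixels), "D" ([k1, k2, p1, p2, k3] as OpenCV has them; the pictures are not rectified), "R" (3x3) and "t" (3): a world point X has camera coordinates R X + t. Camera axes: x right, y down, z forward; pixel columns grow to the right and rows downward; lengths in m; the calibration is good to about 2 mm. A picture is of the moment at which its call begins.
- robot.close_job(): hands the job in; it is judged then, once.
The state is a dict: "time": time; "joint_positions": joint angles; "qvel": joint speeds; "joint_torque": joint torques, N m; "tool_pos": TCP position; "ee_rot": TCP orientation; "wrist_force": force on the tool from outside, world axes, zero at the start; "wrist_torque": the same for the moment, N m; "width": finger opening in m; "finger_force": force on a finger pad.
Only numpy, scipy, OpenCV 4.12 (cv2) and the standard library are available. Lean on these libraries where they do the work, as an engineer would, in place of code of your own. Each camera call takes 0.05 s, during which the arm holds its last target. There are 200 camera calls.

## Working session

There is one attempt and no reset: what is moved stays moved. The work goes in short steps, Python scripts to look and compute and a tool call to move; the robot and the scene stay as the last step left them, time stands still between calls to the robot, and variables do not carry over. Pictures are saved under pics/ and viewed, at most 10 in all, crops included, and the job is handed in when it is done.

Besides the shell and the picture viewer there is one more tool, called after "Call:" as name([rows], argument=value, ...), one row to a line, values as JSON. carry_out: Moves the arm, as the interface text tells. Its arguments: {"type":"object","properties":{"steps":{"type":"array","items":{"type":"array"}}},"required":["steps"]}

```bash
mkdir -p pics; cat > h.py <<'E'
from bench import robot
import numpy as np, cv2
def snap(n,f):
    s=robot.snapshot(n); cv2.imwrite('pics/'+f+'.png',cv2.cvtColor(s['image'],cv2.COLOR_RGB2BGR)); np.savez('pics/'+f+'.npz',**s); return s
def cloud(s):
    z=s['z_map']; h,w=z.shape; u,v=np.meshgrid(np.arange(w),np.arange(h))
    p=cv2.undistortPoints(np.stack([u,v],-1).reshape(-1,1,2).astype(float),s['mtx'],s['D']).reshape(h,w,2)
    c=np.dstack([p[...,0]*z,p[...,1]*z,z]); X=(c-s['t'])@s['R']; X[z==0]=np.nan; return X
def proj(s,P):
    return cv2.projectPoints(np.atleast_2d(P).astype(float),cv2.Rodrigues(s['R'])[0],s['t'],s['mtx'],s['D'])[0].reshape(-1,2)
E
python3 - <<'E'
from h import *
o=robot.get_obs(); print(o)
for n in('scene','side'): snap(n,n+'0')
E
```

```text
{'time': 0.0, 'joint_positions': array([-1.23910438e+00,  8.79334275e-02,  1.37224869e+00, -2.19819227e-05,
        1.68360061e+00, -1.03122124e-01]), 'qvel': array([-0.00108975,  0.00031273,  0.00073522,  0.00019273, -0.00169401,
        0.00079697]), 'joint_torque': array([-2.01623494e-03, -3.40183425e+01, -3.02433980e+01,  7.16252206e-02,
        3.31354339e-02, -1.85465296e-04]), 'tool_pos': array([ 0.23147979, -0.49830645,  0.2043188 ]), 'ee_rot': array([-3.13941197e+00, -2.03713010e-04,  4.34811402e-01]), 'wrist_force': array([-0.02241488, -0.59584396,  0.13535925]), 'wrist_torque': array([ 0.00424462, -0.048007  , -0.01554742]), 'finger_force': 0.0, 'width': 0.09416967464975716}
```

View pics/scene0.png

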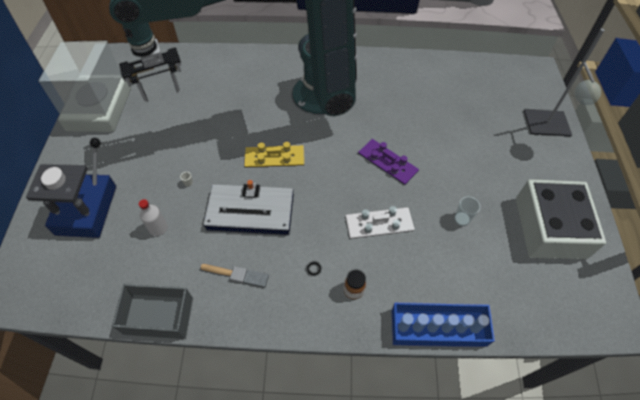

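View pics/side0.png

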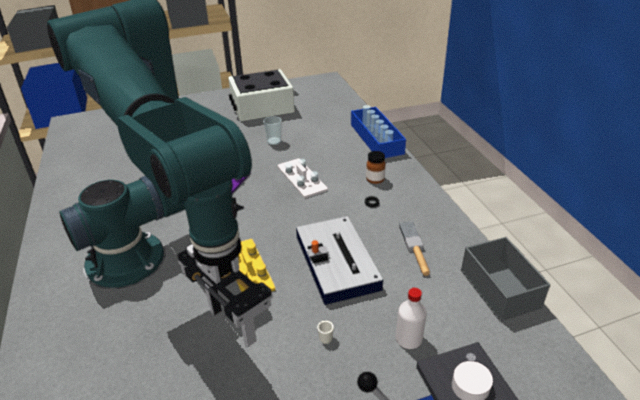

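The scene picture shows the white carrier at about (380,222) and the dock at (250,208). The dock's bolt knob is at (249,187), on the robot side. Yellow and purple look-alikes are at (275,155) and (388,162), and the bystanders are spread around them.

```bash
python3 - <<'E'
from h import *
s=dict(np.load('pics/scene0.npz')); X=cloud(s); im=s['image'].astype(int)
def fit(m,name):
    m=cv2.morphologyEx(m.astype(np.uint8),cv2.MORPH_OPEN,np.ones((2,2)))
    n,l,st,c=cv2.connectedComponentsWithStats(m); k=1+np.argmax(st[1:,4]); P=X[l==k]; P=P[~np.isnan(P[:,0])]
    r=cv2.minAreaRect(P[:,:2].astype(np.float32)); print(name,st[k],r,'zmed',np.median(P[:,2]))
    return P
def box(u0,u1,v0,v1):
    b=np.zeros(im.shape[:2],bool); b[v0:v1,u0:u1]=1; return b
z=X[...,2]
fit(box(335,425,195,245)&(im.min(2)>150)&(z<.022)&(z>.0),'carrier')
fit(box(335,425,195,245)&(z>.005)&(z<.018),'carrier z')
P=fit(box(190,305,175,245)&(z>.033)&(z<.048),'deck')
P=fit(box(190,305,175,245)&(z>.025),'dock')
o=box(235,262,175,200)&(im[...,0]>150)&(im[...,2]<100); print('knob',np.nanmedian(X[o],0),X[o][:,2].max(),o.sum())
o=box(335,425,195,245)&(z>.028); print('high',np.nanmedian(X[o],0))
E
```

```text
carrier [370 209  45  27 537] ((0.5509017705917358, 0.24106311798095703), (0.07882389426231384, 0.14460065960884094), 10.50342082977295) zmed 0.009717883682024697
carrier z [ 348  209   67   30 1086] ((0.5571815371513367, 0.21091488003730774), (0.08165724575519562, 0.20550578832626343), 10.027923583984375) zmed 0.009958187517177548
deck [ 205  186   90   46 3324] ((0.5247188806533813, -0.19553840160369873), (0.25932830572128296, 0.16929730772972107), 89.029052734375) zmed 0.03978710213146384
dock [ 204  181   91   52 3714] ((0.5134998559951782, -0.19551603496074677), (0.26063981652259827, 0.19202874600887299), 89.09615325927734) zmed 0.03990242825819974
knob [ 0.47136228 -0.19658352  0.08776458] 0.09163411958073418 14
high [0.55866052 0.20483449 0.03863369]
```

Call:
carry_out([
  [[0.4,-0.149,-0.08],-6.4,-1],
  [[0.4,-0.149,-0.08],-6.4,-1],
  [[0.4,-0.149,-0.08],-6.4,-1],
  [[0.4,-0.149,-0.08],-6.4,-1],
  [[0.4,-0.149,-0.08],-6.4,-1],
  [[0.4,-0.149,-0.08],-6.4,-1],
  [[0.4,-0.149,-0.08],-6.4,-1],
  [[0.4,-0.149,-0.08],-6.4,-1],
  [[0.4,-0.149,-0.08],-6.4,-1],
  [[0.4,-0.149,-0.08],-6.4,-1],
])

```text
time: 1.35
tool_pos: [0.5306, -0.1964, 0.2849]
ee_rot: [-3.14, 0.0, 1.55]
wrist_force: [-0.2, -0.9, -0.1]
width: 0.0943
finger_force: 0.0
```

```bash
python3 - <<'E'
from h import *
s=snap('wrist','wr1'); print(-s['R'].T@s['t'])
X=cloud(s);z=X[...,2]; m=(z>.036)&(z<.044)
n,l,st,c=cv2.connectedComponentsWithStats(m.astype(np.uint8)); k=1+np.argmax(st[1:,4]); P=X[l==k]
print(st[k],cv2.minAreaRect(P[:,:2].astype(np.float32)),np.median(P[:,2]))
print(robot.get_obs()['tool_pos'],robot.get_obs()['ee_rot'])
E
```

```text
[ 0.53266829 -0.11879905  0.4636456 ]
[  260    67   120   191 19546] ((0.5327053070068359, -0.20120449364185333), (0.25825002789497375, 0.14872433245182037), 88.7935562133789) 0.03962776371639655
[ 0.53066102 -0.19645506  0.28509111] [-3.14070997e+00 -9.78925666e-06  1.54939092e+00]
```

View pics/wr1.png

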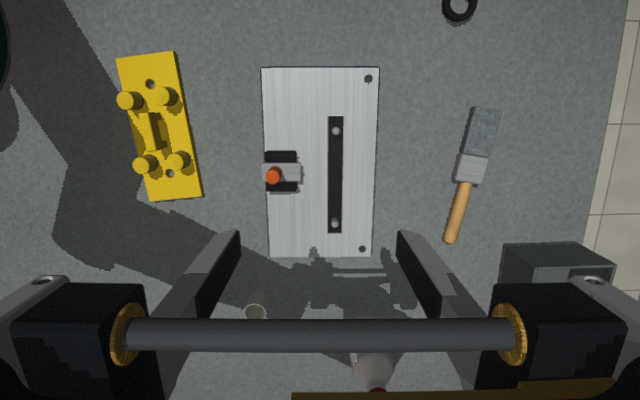

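The wrist picture shows the whole dock. The pins are at about (336,130) and (335,224), and the knob at (272,176). Next I localise the pins and knob by colour and depth.

```bash
python3 - <<'E'
from h import *
s=dict(np.load('pics/wr1.npz')); X=cloud(s); z=X[...,2]; im=s['image'].astype(int)
def box(u0,u1,v0,v1):
    b=np.zeros(z.shape,bool); b[v0:v1,u0:u1]=1; return b
yaw=np.deg2rad(-1.2); R=np.array([[np.cos(yaw),-np.sin(yaw)],[np.sin(yaw),np.cos(yaw)]])
O=np.array([.5327,-.2012])+R@[.02,0]; print('O',O)
for b in((322,350,118,145),(322,350,210,236)):
    m=box(*b)&(z>.049)&(z<.06); P=X[m]; print('pin',m.sum(),P.min(0),P.max(0),(P.mean(0)[:2]-O)@R, P.mean(0))
    mm=box(*b)&(im.min(2)>90); v,u=np.where(mm); print(u.mean(),v.mean(),len(u))
m=box(262,285,165,190)&(z>.083); P=X[m]; print('knob',m.sum(),P.mean(0),(P.mean(0)[:2]-O)@R,np.ptp(P,0))
m=box(326,346,110,240)&(im.max(2)<60); v,u=np.where(m); print('bar px',u.min(),u.max(),v.min(),v.max())
for u,v in((335,v.min()),(335,v.max())): print((X[v,u,:2]-O)@R,X[v,u])
big=cv2.resize(cv2.cvtColor(s['image'][105:245,255:385],cv2.COLOR_RGB2BGR),None,fx=4,fy=4,interpolation=cv2.INTER_CUBIC); cv2.imwrite('pics/crop1.png',big)
E
```

```text
O [ 0.55269561 -0.20161885]
pin 52 [ 0.54908945 -0.15501831  0.04910583] [ 0.55797391 -0.14520185  0.05692555] [-0.0006802   0.05187473] [ 0.55310194 -0.14974125  0.05471891]
335.9872773536896 130.93384223918576 393
pin 45 [ 0.5464603  -0.27792112  0.0491683 ] [ 0.55474538 -0.26952077  0.05766202] [-0.00070132 -0.07175783] [ 0.55049167 -0.27334626  0.05439801]
336.25054945054944 223.76923076923077 455
knob 172 [ 0.47669775 -0.19937076  0.08737968] [-0.07602827  0.00065601] [0.01685246 0.01693695 0.00673712]
bar px 328 342 117 231
[-0.00040952  0.06820202] [ 0.55371449 -0.13342321  0.03947967]
[ 0.00159095 -0.08753695] [ 0.55245298 -0.28916992  0.04042985]
```

View pics/crop1.png

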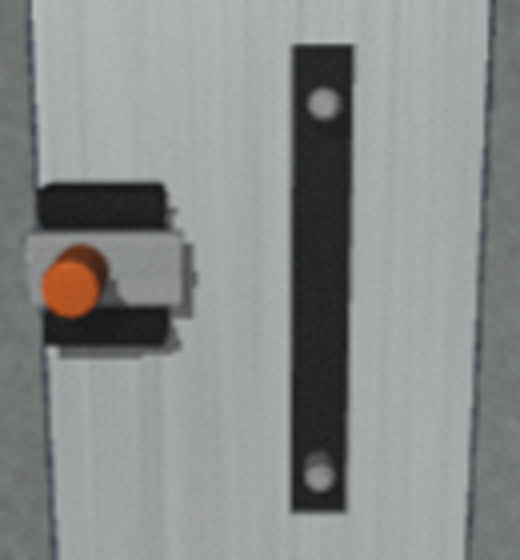

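Call:
carry_out([
  [[0.406,0.033,0.03],-1.1,-1],
  [[0.406,0.033,0.03],-1.1,-1],
  [[0.406,0.033,0.03],-1.1,-1],
  [[0.406,0.033,0.03],-1.1,-1],
  [[0.406,0.033,0.03],-1.1,-1],
  [[0.406,0.033,0.03],-1.1,-1],
  [[0.406,0.033,0.03],-1.1,-1],
  [[0.406,0.033,0.03],-1.1,-1],
  [[0.406,0.033,0.03],-1.1,-1],
])

```text
time: 2.52
tool_pos: [0.5726, 0.2084, 0.2555]
ee_rot: [-3.141, 0.001, 1.742]
wrist_force: [-0.4, -0.2, 0.1]
width: 0.094
finger_force: 0.0
```

The crop confirms the pins at about (323,103) and (320,475), which puts c near -10 mm. Next I look at the carrier from close by.

```bash
python3 - <<'E'
from h import *
s=snap('wrist','wr2'); X=cloud(s);z=X[...,2]; m=(z>.006)&(z<.013)
n,l,st,c=cv2.connectedComponentsWithStats(m.astype(np.uint8))
for k in range(1,n):
    if st[k,4]>1500:
        P=X[l==k]; print(st[k],cv2.minAreaRect(P[:,:2].astype(np.float32)),np.median(P[:,2]))
        mid=np.array(cv2.minAreaRect(P[:,:2].astype(np.float32))[0])
        d=X[...,:2]-mid; r=np.hypot(d[...,0],d[...,1]); q=(z>.042)&(z<.05)&(r<.035); Q=X[q]; print('bar',cv2.minAreaRect(Q[:,:2].astype(np.float32)),Q.mean(0))
o=robot.get_obs(); print(o['tool_pos'],o['ee_rot'])
E
```

```text
[  56   27  146  153 6911] ((0.313499391078949, 0.24117369949817657), (0.2021385282278061, 0.08187821507453918), 50.56069564819336) 0.009424394064867149
bar ((0.314494788646698, 0.24153627455234528), (0.05065453052520752, 0.014753522351384163), 50.4869499206543) [0.31561612 0.2424156  0.04521687]
[ 273   88   63  149 6844] ((0.5552213788032532, 0.20422542095184326), (0.07924345135688782, 0.20047307014465332), 10.014664649963379) 0.009575766791969892
bar ((0.5548468828201294, 0.20430266857147217), (0.01369405072182417, 0.04886598512530327), 9.28917407989502) [0.55490618 0.20466724 0.0453565 ]
[0.57264634 0.20816557 0.25576745] [3.14130186e+00 6.76206553e-04 1.74130829e+00]
```

View pics/wr2.png

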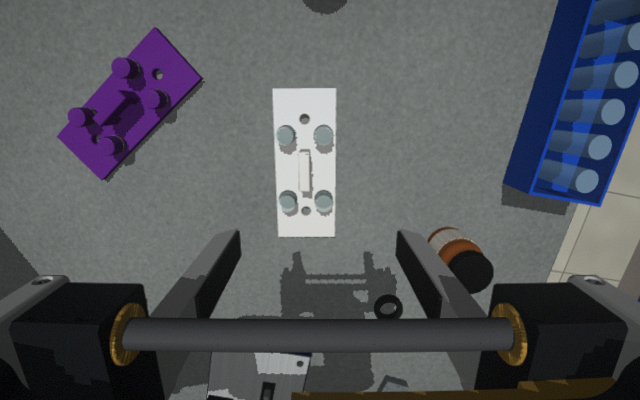

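The carrier is at (0.555, 0.204) with yaw 10°, and both its plate size and bar size match the given ones. The tool's yaw already fits, so I descend to just above the handle.

Call:
carry_out([
  [[-0.001,-0.018,0.05],0,-1],
  [[-0.001,-0.018,0.11],0,-1],
  [[-0.001,-0.018,0.16],0,-1],
  [[-0.001,-0.018,0.19],0,-1],
  [[-0.001,-0.018,0.205],0,-0.4],
  [[-0.001,-0.018,0.205],0,-0.4],
])

```text
time: 3.32
tool_pos: [0.5548, 0.2048, 0.0502]
ee_rot: [-3.141, 0.0, 1.742]
wrist_force: [0.1, 0.7, 1.2]
width: 0.0774
finger_force: 0.0
```

Call:
carry_out([
  [[0,0,0.025],0,-0.4],
  [[0,0,0.0335],0,-0.4],
  [[0,0,0.0335],0,-0.2],
  [[0,0,0.0335],0,1],
  [[0,0,0.0335],0,1],
  [[0,0,0.0335],0,1],
  [[0,0,0.0335],0,1],
  [[0,0,0.0335],0,1],
  [[0,0,0.0335],0,1],
])

```text
time: 4.45
tool_pos: [0.555, 0.206, 0.017]
ee_rot: [3.141, 0.0, 1.744]
wrist_force: [0.6, 1.1, 0.7]
width: 0.0136
finger_force: 30.0
```

Call:
carry_out([
  [[0,0,-0.03],0,1],
  [[0,0,-0.08],0,1],
  [[-0.04,-0.008,-0.113],0.2,1],
  [[-0.09,-0.016,-0.113],0.4,1],
  [[-0.14,-0.026,-0.113],0.6,1],
  [[-0.19,-0.035,-0.113],0.8,1],
  [[-0.24,-0.044,-0.113],1.0,1],
  [[-0.29,-0.053,-0.113],1.1,1],
  [[-0.34,-0.062,-0.113],1.1,1],
  [[-0.38,-0.069,-0.113],1.1,1],
])

```text
time: 5.7
tool_pos: [0.5511, -0.1819, 0.1285]
ee_rot: [-3.139, -0.001, 1.551]
wrist_force: [0.6, 0.4, -3.2]
width: 0.0138
finger_force: 30.0
```

Call:
carry_out([
  [[-0.02,0.0,0],0,1],
  [[-0.029,0.0,0],0,1],
  [[-0.029,0.0,0],0,1],
  [[-0.029,0.0,0],0,1],
  [[-0.029,0.0,0],0,1],
])

```text
time: 6.32
tool_pos: [0.552, -0.208, 0.1301]
ee_rot: [3.141, -0.0, 1.553]
wrist_force: [0.5, -0.5, -2.2]
width: 0.0138
finger_force: 30.0
```

```bash
python3 - <<'E'
from h import *
s=snap('wrist','wr3'); X=cloud(s);z=X[...,2]
o=robot.get_obs(); T=o['tool_pos']; print(T,o['ee_rot'],o['wrist_force'],o['wrist_torque'],o['width'])
u0=T[2]-.016
m=(abs(z-(u0+.010))<.004)
n,l,st,c=cv2.connectedComponentsWithStats(m.astype(np.uint8)); k=1+np.argmax(st[1:,4]); P=X[l==k]
print(st[k],cv2.minAreaRect(P[:,:2].astype(np.float32)),np.median(P[:,2]), np.linalg.lstsq(np.c_[P[:,:2],np.ones(len(P))],P[:,2],rcond=None)[0])
E
```

```text
[ 0.55192005 -0.20820536  0.13014538] [ 3.14135815e+00 -2.46046512e-05  1.55323213e+00] [ 0.11994094 -0.05598868 -2.73031532] [-0.0289497  -0.08649353 -0.04023837] 0.013652913970581328
[  244    67   148   217 20156] ((0.5525921583175659, -0.17601357400417328), (0.13231046497821808, 0.08035958558320999), 88.96513366699219) 0.12258764204851993 [-8.11485952e-05 -1.40536209e-03  1.22415552e-01]
```

View pics/wr3.png

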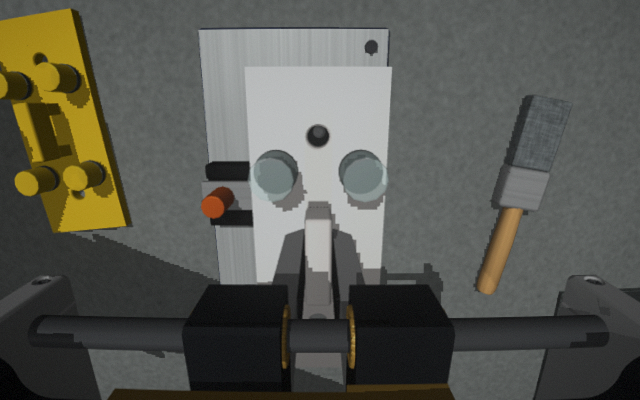

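The carrier is held level and lined up. Its yaw is -1.0°, its centre is near y = -0.210, and its far bore is at (317,135). I shift -1.7 mm along y and descend to just above the pin tops.

Call:
carry_out([
  [[-0.0017,0,0.02],0,1],
  [[-0.0017,0,0.04],0,1],
  [[-0.0017,0,0.05],0,1],
  [[-0.0017,0,0.053],0,1],
  [[-0.0017,0,0.053],0,1],
  [[-0.0017,0,0.053],0,1],
])

```text
time: 7.12
tool_pos: [0.5523, -0.2112, 0.0781]
ee_rot: [3.14, 0.001, 1.552]
wrist_force: [0.8, -1.1, -2.9]
width: 0.0135
finger_force: 30.0
```

Call:
carry_out([
  [[0,0,0.001],0,1],
  [[0,0,0.002],0,1],
  [[0,0,0.003],0,1],
  [[0,0,0.004],0,1],
  [[0,0,0.005],0,1],
  [[0,0,0.005],0,1],
])

```text
time: 7.88
tool_pos: [0.5516, -0.2109, 0.0718]
ee_rot: [-3.141, -0.0, 1.552]
wrist_force: [0.5, 1.3, -3.3]
width: 0.0136
finger_force: 30.0
```

Call:
carry_out([
  [[0,0,0.001],0,1],
  [[0,0,0.0015],0,1],
  [[0,0,0.002],0,1],
  [[0,0,0.002],0,1],
])

```text
time: 8.38
tool_pos: [0.5517, -0.2109, 0.0699]
ee_rot: [-3.141, 0.0, 1.552]
wrist_force: [-0.5, 0.3, -3.8]
width: 0.0134
finger_force: 30.0
```

Call:
carry_out([
  [[0,0,0.001],0,1],
  [[0,0,0.002],0,1],
  [[0,0,0.003],0,1],
  [[0,0,0.004],0,1],
  [[0,0,0.004],0,1],
])

```text
time: 9.0
tool_pos: [0.5516, -0.2108, 0.0658]
ee_rot: [-3.141, -0.0, 1.552]
wrist_force: [-0.0, -0.2, -3.3]
width: 0.0139
finger_force: 30.0
```

Call:
carry_out([
  [[0,0,0.001],0,1],
  [[0,0,0.002],0,1],
  [[0,0,0.003],0,1],
  [[0,0,0.004],0,1],
  [[0,0,0.005],0,1],
  [[0,0,0.006],0,1],
  [[0,0,0.006],0,1],
])

```text
time: 9.88
tool_pos: [0.5516, -0.2109, 0.0598]
ee_rot: [-3.141, -0.0, 1.552]
wrist_force: [0.4, 1.2, -3.4]
width: 0.0143
finger_force: 30.0
```

Call:
carry_out([
  [[0,0,0.001],0,1],
  [[0,0,0.002],0,1],
  [[0,0,0.0025],0,1],
  [[0,0,0.003],0,1],
  [[0,0,0.003],0,1],
])

```text
time: 10.5
tool_pos: [0.5517, -0.2109, 0.0571]
ee_rot: [3.142, 0.0, 1.552]
wrist_force: [-0.2, -1.1, -3.4]
width: 0.0136
finger_force: 30.0
```

Call:
carry_out([
  [[0,0,0.0005],0,1],
  [[0,0,0.001],0,1],
  [[0,0,0.001],0,1],
])

```text
time: 10.88
tool_pos: [0.5517, -0.2109, 0.0571]
ee_rot: [3.141, 0.0, 1.552]
wrist_force: [-4.0, 1.4, 4.4]
width: 0.0138
finger_force: 30.0
```

The carrier is down on the deck with light contact force. I release it, rise and check.

Call:
carry_out([
  [[0,0,0],0,0.2],
  [[0,0,0],0,0],
  [[0,0,0],0,0],
  [[0,0,0],0,0],
  [[0,0,-0.02],0,0],
  [[0,0,-0.07],0,0],
  [[0,0,-0.13],0,0.3],
  [[0,0,-0.18],0,0.6],
  [[0,0,-0.2],0,1],
  [[0,0,-0.2],0,1],
])

```text
time: 12.12
tool_pos: [0.5526, -0.2113, 0.2585]
ee_rot: [3.137, 0.002, 1.552]
wrist_force: [1.1, -0.1, -0.6]
width: 0.01
finger_force: 0.0
```

```bash
python3 - <<'E'
from h import *
s=snap('wrist','wr4'); X=cloud(s);z=X[...,2]
o=robot.get_obs(); print(o['tool_pos'],o['ee_rot'],o['width'])
m=(abs(z-.050)<.004)
n,l,st,c=cv2.connectedComponentsWithStats(m.astype(np.uint8)); k=1+np.argmax(st[1:,4]); P=X[l==k]
print(st[k],cv2.minAreaRect(P[:,:2].astype(np.float32)),np.median(P[:,2]), np.linalg.lstsq(np.c_[P[:,:2],np.ones(len(P))],P[:,2],rcond=None)[0])
im=s['image'].astype(int); m=(im[...,0]>120)&(im[...,2]<70)&(im[...,1]<110)&(z>.083)&(z<.095); P=X[m]; print('knob',m.sum(),P.mean(0),np.ptp(P,0))
E
```

```text
[ 0.55189663 -0.21100156  0.25613882] [3.14063336e+00 5.19054804e-04 1.55181739e+00] 0.00635520502063736
[ 282   86   69  162 7501] ((0.5513463020324707, -0.2125476449728012), (0.20024897158145905, 0.08008407801389694), 88.83975982666016) 0.04957368094810227 [ 0.00064586 -0.00214587  0.04881315]
knob 177 [ 0.47581846 -0.19906005  0.08734024] [0.01604379 0.01574266 0.00578443]
```

View pics/wr4.png

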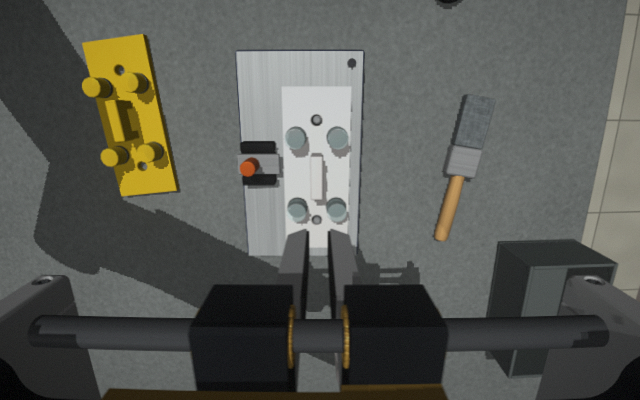

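The carrier is seated: plate top at 0.0496 m, level, with pins visible in both bores at (316,120) and (316,219). Knob is at (0.476, -0.199). I place the closed fingers behind it.

Call:
carry_out([
  [[0.005,-0.056,0],0,1],
  [[0.01,-0.112,0],0,1],
  [[0.01,-0.112,0.03],0,1],
  [[0.01,-0.112,0.08],0,1],
  [[0.01,-0.112,0.13],0,1],
  [[0.01,-0.112,0.17],0,1],
  [[0.01,-0.112,0.188],0,1],
  [[0.01,-0.112,0.188],0,1],
  [[0.01,-0.112,0.188],0,1],
])

```text
time: 13.3
tool_pos: [0.4398, -0.1988, 0.0679]
ee_rot: [-3.141, -0.0, 1.552]
wrist_force: [-0.6, -0.6, 0.7]
width: 0.0004
finger_force: 0.0
```

Call:
carry_out([
  [[0,0.006,0],0,1],
  [[0,0.011,0],0,1],
  [[0,0.016,0],0,1],
  [[0,0.02,0],0,1],
  [[0,0.024,0],0,1],
  [[0,0.028,0],0,1],
  [[0,0.031,0],0,1],
  [[0,0.034,0],0,1],
  [[0,0.034,0],0,1],
])

```text
time: 14.42
tool_pos: [0.4744, -0.1994, 0.0679]
ee_rot: [3.141, 0.0, 1.552]
wrist_force: [-0.5, 0.4, 0.2]
width: 0.0003
finger_force: 0.5
```

Call:
carry_out([
  [[0,0.001,0],0,1],
  [[0,0.002,0],0,1],
  [[0,0.003,0],0,1],
  [[0,0.004,0],0,1],
])

```text
time: 14.92
tool_pos: [0.4774, -0.1995, 0.0679]
ee_rot: [-3.14, -0.0, 1.552]
wrist_force: [-5.3, -0.7, 2.8]
width: 0.0007
finger_force: 2.4
```

```bash
python3 - <<'E'
from h import *
o=robot.get_obs(); print(o['tool_pos'],o['wrist_force'])
for n in('scene','side'):
    s=snap(n,n+'1'); X=cloud(s); im=s['image'].astype(int); z=X[...,2]
    m=(im[...,0]>140)&(im[...,2]<90)&(im[...,1]<120)&(z>.06)&(z<.1)&(abs(X[...,0]-.49)<.04)&(abs(X[...,1]+.2)<.05); P=X[m]; print(n,m.sum(),P.mean(0) if len(P) else 0)
E
```

```text
[ 0.4774319  -0.19945979  0.06785479] [-5.337298   -0.66721305  2.79914208]
scene 0 0
side 22 [ 0.49866124 -0.20001899  0.0836707 ]
```

Call:
carry_out([
  [[0,0.001,0],0,1],
  [[0,0.002,0],0,1],
  [[0,0.003,0],0,1],
  [[0,0.003,0],0,1],
])

```text
time: 15.52
tool_pos: [0.4775, -0.1995, 0.0679]
ee_rot: [-3.134, -0.0, 1.552]
wrist_force: [-11.3, 0.7, 8.1]
width: 0.0006
finger_force: 6.0
```

The bolt is against its hard stop: the force rises with no further motion. I back off and rise.

Call:
carry_out([
  [[0,-0.008,0],0,1],
  [[0,-0.03,0],0,1],
  [[0,-0.03,-0.05],0,1],
  [[0,-0.03,-0.1],0,1],
  [[0.0,0.03,-0.16],0,1],
  [[0,0.07,-0.19],0,1],
  [[0,0.07,-0.19],0,1],
  [[0,0.07,-0.19],0,1],
])

```text
time: 16.52
tool_pos: [0.5513, -0.2006, 0.2573]
ee_rot: [3.142, -0.0, 1.553]
wrist_force: [-1.0, -0.1, -0.7]
width: 0.0006
finger_force: 0.0
```

```bash
python3 - <<'E'
from h import *
s=snap('wrist','wr5'); X=cloud(s);z=X[...,2]
m=(abs(z-.050)<.004); n,l,st,c=cv2.connectedComponentsWithStats(m.astype(np.uint8)); k=1+np.argmax(st[1:,4]); P=X[l==k]
print(cv2.minAreaRect(P[:,:2].astype(np.float32)),np.median(P[:,2]))
im=s['image'].astype(int); m=(im[...,0]>120)&(im[...,2]<70)&(im[...,1]<110)&(z>.083)&(z<.095); P=X[m]; print('knob',m.sum(),P.mean(0))
o=robot.get_obs(); print(o['tool_pos'],o['time'],o['wrist_force'])
E
```

```text
((0.5266163945198059, -0.21230173110961914), (0.1990680694580078, 0.12951906025409698), 88.79541015625) 0.04963372885621858
knob 172 [ 0.49897391 -0.19957421  0.08749559]
[ 0.55028827 -0.20058628  0.25652355] 16.575 [-0.99548947  0.10605741 -0.03973688]
```

View pics/wr5.png

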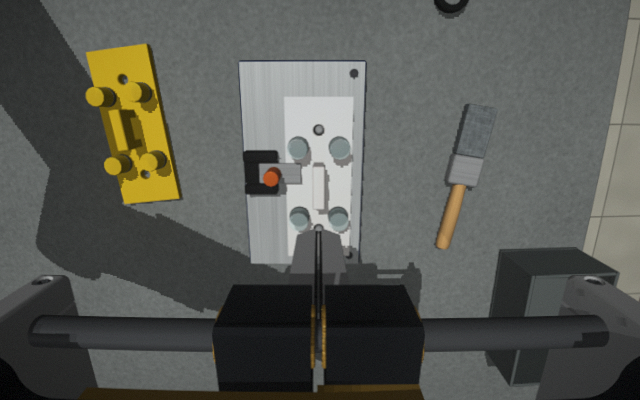

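The picture shows the tongue over the carrier's edge at (290,174). The knob at (271,177) has moved about 23 mm, the carrier is still flat, and nothing is touched. I hand the job in.

```bash
python3 -c "
from bench import robot
print(robot.close_job())"
```

```text
the job is handed in; nothing more can be done
None
```

The carrier sits flat on both pins, the bolt is about 23 of its 24 mm home by camera and against its stop, and the arm is clear; I handed the job in after about 17 s, and no verdict came back.

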